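# Turn the trolley wheel valve-up for the pump

## Robot

A 6-joint arm with a two-finger parallel gripper is mounted at the origin on the work surface. World frame = base frame: x ahead of the robot, y to its left, z up, the work surface at z = 0. Lengths are in m, angles in rad, forces in N, time in s.
With the tool pointing down it reaches from about 0.275 to 0.875 m from the base axis. Payload 12.5 kg.
Tool frame: the origin (TCP) lies at the very end of the fingers, on their centre line; the grasp point (between the pads) lies 19 mm behind it; x points along the fingers, y is the direction in which the jaws open and shut, and the axes are right-handed (so a half turn about x gives the same grasp; the last joint's range is limited). The gripper opens to 85 mm and grips with 20 to 120 N. Pads are 22 mm wide; open, the fingers measure 114 mm over their backs; the gripper's body (76 mm by 85 mm) begins 54 mm behind the grasp point. The pads swing forward as they close: fully open they stand 13 mm farther back than shut.
Start: joints at [-1.202, 0.351, 1.652, -0, 1.139, -0.085], TCP at [0.241, -0.494, 0.231] pointing down, gripper open.
Joint ranges: [-2.75, 2.75], [-0.79, 2.1], [0.01, 2.65], [-1.57, 4.71], [0.07, 3.14], [-2.87, 2.87]. Speed limits (rad/s): [2.22, 2.22, 2.79, 3.14, 3.14, 3.14].

## Interface

Orientations are given as a 3x3 rotation matrix whose columns are the frame's x, y, z axes.
In Python, from bench import manip gives the robot as it stands. Calls block until the motion is done:
- manip.move_ptp(position, orientation): joint-space move of the TCP to a pose.
- manip.move_l(position, attitude=None, max_speed=0.15): straight line of the TCP; attitude=None keeps the orientation; max_speed is the mean speed in m/s.
- manip.move_j(angles): joint-space move.
- manip.set_gripper(opening, effort=None): opening from 0.0 (shut) to 1.0 (fully open); effort is the grip in N (None keeps the last); returns when the fingers have stopped.
- manip.dwell(seconds).
- manip.inverse_kinematics(position, orientation): joint angles nearest the present ones, or None.
- manip.grab_frame(name): name is "scene" or "top" or "wrist"; returns (picture, depth): 480x640x3 uint8, red, green, blue; 480x640 float32, m along the optical axis (not along the pixel's ray), 0 where there is no reading.
- manip.get_calibration(name): a dict with "camera_matrix" (3x3 intrinsics, pixels), "k1" (the pictures are not rectified: a ray, as slopes to the right and down, at radius r is drawn at 1 + k1 r^2 times it, then the intrinsics apply), "R" (3x3) and "t" (3): a world point X has camera coordinates R X + t. Camera axes: x right, y down, z forward; pixel columns grow to the right and rows downward; lengths in m; the calibration is good to about 2 mm. A picture is of the moment at which its call begins: read the wrist's pose just before it. get_calibration takes no time and is no camera call; for the wrist camera it gives the pose at the moment of the call.
A pose or a line that the arm cannot do raises manip.Unreachable and nothing moves.
- manip.sign_off(): hands the job in, once; it reports no verdict.
Trained networks look in the newest picture that a camera, given by its name, has taken for a name from the list of things; names that differ only in an ending like _2 or _b are one class to them, and where a whole thing is asked for, a point or a joint stands for the part that bears it (a point fixed in the world has none). Each returns a list of dicts, best first, with "confidence" (0 to 1); they miss things now and then, are a little off and sometimes report something else, mostly with a low value. They report only what shows in the picture. A call takes as long as a camera call.
- manip.look_for(camera, name): "at" ([x, y, z] in m, in world coordinates, good to about 4 mm: the middle of the surface that is visible of it).
Readings, each from a call of its own:
- manip.current_time(): time.
- manip.current_qpos(): joint angles.
- manip.current_joint_vel(): joint speeds.
- manip.current_joint_torque(): joint torques, N m.
- manip.current_ee_pos(): TCP position.
- manip.current_tcp_rot(): TCP orientation.
- manip.current_force(): force on the tool from outside, world axes, zero at the start.
- manip.current_ft_torque(): the same for the moment, N m.
- manip.current_grip_width(): opening from 0.0 (shut) to 1.0 (fully open).
Only numpy, scipy, OpenCV 4.12 (cv2) and the standard library are available. Lean on these libraries where they do the work, as an engineer would, in place of code of your own. Each camera call takes 0.05 s, during which the arm holds its last target.

## Task

The timber trolley's wheel hangs in the bench stand and is to be pumped up next: with the fingertips, push its spokes round, one after another, taking the fingers out of the wheel to reach for the next spoke, until the valve is straight up, at the very top of the wheel, and leave the wheel standing still like that. Push on the spokes only, and lightly; pinch nothing, keep off the tyre and the valve, and leave the tools lying around the stand where they are.

Things in the scene. Friction and masses are not known exactly. Their poses are not given: they have to be found in the camera images.
- stand: Fixed bench stand: plywood board 220 x 220 x 22 mm with a blue steel fork. Origin: centre of the board's underside, on the bench; x level, away from the robot. The fork's legs, 18 mm tubes before and behind the wheel, rise from the board to the axle 39 to 57 mm from the wheel's middle plane, ending 16 mm above its centre line, 26 mm wide: the front one bars the way straight below the hub.
- axle: Fixed axle, 12 mm thick. Origin: the wheel's centre, 160 mm above the bench, 75 mm to +x of the stand's origin. Its frame does not turn with the wheel: x along the axle, away from the robot and 35 degrees downwards (the wheel leans back, top away from the robot); y level, to the left seen from the robot; z to the top of the wheel, in its plane. Axle ends reach 65 mm from the origin along x.
- wheel (a joint): Angle of the wheel, rad; 0 or 2 pi = valve straight up, growing clockwise as seen from the robot (top goes to -y): the valve is at (0, -r sin q, r cos q) in the axle's frame. Starts between 2.2 and 4.08; turns freely both ways, no stops. Stiff bearing (0.22 N m, 3 to 4 N at mid-spoke): the wheel stops when the pushing stops and stays where it is left.
- spokes: Red rim and five straight spokes, turning; origin at the wheel's centre, z to the valve, x along the axle. Spokes 36, 108, 180, 252, 324 degrees clockwise from the valve (which is mid-gap), 16 mm wide, +-12 mm deep about the middle plane, from the grey hub (radius 24, +-36 mm deep) to the rim (inner radius 91, +-18 mm deep). Gaps open right through, 57 mm free at radius 62 mm.
- tyre: Black tyre on the rim, turning with the wheel; origin at the wheel's centre. Inner radius 102 mm, outer radius 148 mm, 46 mm thick (23 mm to either side of the middle plane). Not to be pushed.
- valve: Straight valve stem with black rubber foot, brass stem and green cap, 10 to 12 mm thick, in the middle plane of the wheel. It stands on the inside of the rim and points at the hub, from radius 92 mm to radius 55 mm. Origin at the wheel's centre, z towards the valve. Not to be pushed.
- valve_mid (a point): The middle of the valve stem, 73.5 mm from the wheel's centre; turns with the wheel.
- pump: Bystander: aluminium and black hand pump lying on the bench, about 224 mm long (along its x), 40 mm high. Origin on the bench under its middle.
- spanner: Bystander: steel spanner lying flat, 170 mm long. Origin on the bench under it.
- lever: Bystander: orange plastic tyre lever lying flat, 125 x 20 x 9 mm, length along its x. Origin on the bench under it.
- plane: Bystander: wooden hand plane, 150 x 45 mm, about 75 mm high. Origin on the bench under its middle.
- sanding_block: Bystander: cork and wood sanding block, 110 x 60 x 40 mm. Origin on the bench under its middle.
- jar: Bystander: white jar, 64 mm diameter, 100 mm high. Origin on the bench under its middle.
- chisel: Bystander: chisel lying flat, 240 mm long along its x, wooden handle to -x, 26 mm high. Origin on the bench under its middle.

How it is judged:
By the outcome, as a careful person would: the job done as asked, in the order asked, and still so for the second after the job is handed in, with the robot touching nothing.
It also fails if it takes over 54 s, if anything falls off the work surface, if the arm or the gripper's body presses on something with over 40 N, if the wrist force passes 120 N, or if a joint passes its speed limit or range.

## Working session

There is one attempt and no reset: what is moved stays moved. The work goes in short steps, each a Python script; the robot and the scene stay as the last script left them, time stands still between calls to the robot, and variables do not carry over. Pictures are saved under pics/ and viewed, and the job is handed in when it is done.

```bash
ls; mkdir -p pics
python3 - <<'E'
from bench import manip as m
import cv2
for c in ("scene","top","wrist"):
    p,d=m.grab_frame(c); cv2.imwrite(f"pics/{c}0.png",p[:,:,::-1])
    k=m.get_calibration(c); print(c,k["camera_matrix"].tolist(),k["k1"],(-k["R"].T@k["t"]).round(3),k["R"].round(3).tolist())
    for n in ("axle","valve","stand","spokes","valve_mid"):
        print(n,[(x["at"],round(x["confidence"],2)) for x in m.look_for(c,n)][:2])
print(m.current_time(),m.current_tcp_rot())
E
```

```text
pics
scene [[489.0544490533436, 0.0, 316.4446808884195], [0.0, 489.0544490533436, 232.4418064768066], [0.0, 0.0, 1.0]] 0.0268120520431415 [ 1.016 -0.286  1.116] [[0.447, 0.895, -0.014], [0.776, -0.395, -0.492], [-0.446, 0.209, -0.87]]
axle [([0.6924, -0.1078, 0.2364], 0.87)]
valve []
stand [([0.6625, -0.1016, 0.1653], 0.69)]
spokes [([0.6391, -0.0989, 0.156], 0.68)]
valve_mid []
top [[564.8863075123497, 0.0, 321.2513959890161], [0.0, 564.8863075123497, 240.42964953905812], [0.0, 0.0, 1.0]] -0.008495645982599 [ 0.438 -0.062  1.644] [[-0.012, -1.0, 0.0], [-0.997, 0.012, -0.07], [0.07, -0.001, -0.998]]
axle [([0.6575, -0.0961, 0.1936], 0.79)]
valve []
stand [([0.6325, -0.0921, 0.135], 0.58)]
spokes [([0.6494, -0.0898, 0.1619], 0.9)]
valve_mid [([0.6128, -0.1175, 0.1035], 0.41)]
wrist [[338.8993415132107, 0.0, 322.5055010520929], [0.0, 338.8993415132107, 239.4906582135641], [0.0, 0.0, 1.0]] -0.057893245918101424 [ 0.302 -0.465  0.374] [[0.438, -0.899, -0.001], [-0.867, -0.422, 0.266], [-0.24, -0.116, -0.964]]
axle []
valve [([0.4645, -0.5137, 0.0344], 0.19)]
stand [([0.4652, -0.5078, 0.0343], 0.5)]
spokes []
valve_mid []
0.9 [[ 1.64644556e-05  4.38414000e-01 -8.98773144e-01]
 [-1.28964139e-05 -8.98773144e-01 -4.38414000e-01]
 [-1.00000000e+00  1.88091983e-05 -9.14384211e-06]]
```

View pics/scene0.png

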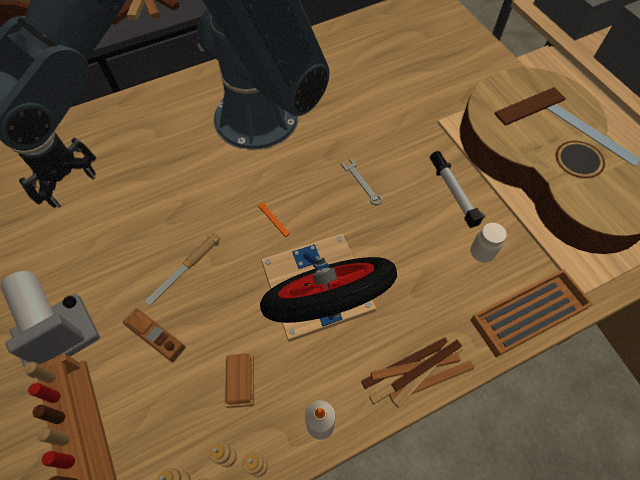

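View pics/top0.png

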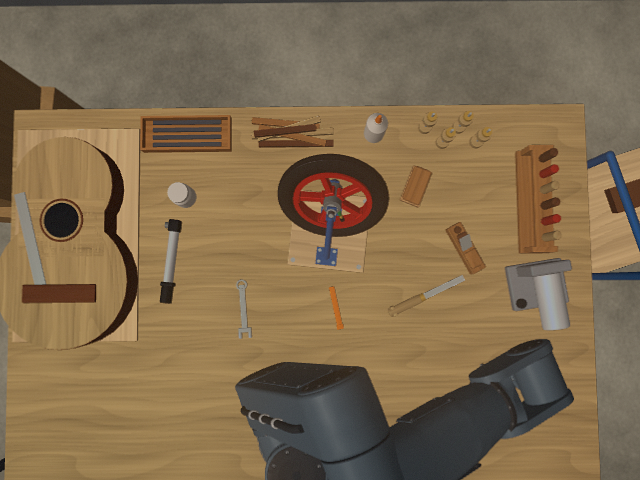

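View pics/wrist0.png

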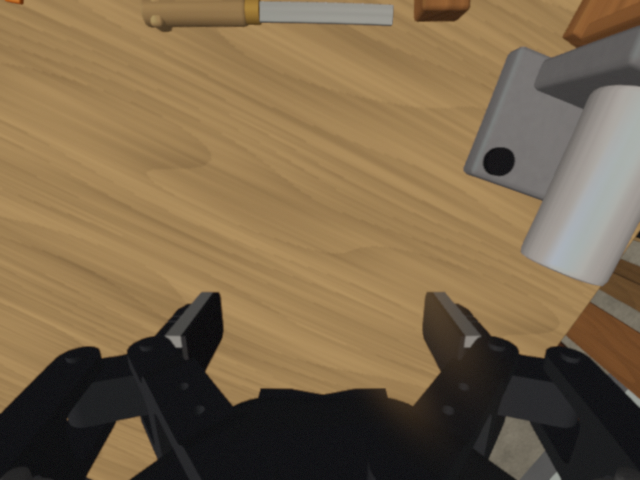

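```bash
cat > h.py <<'E'
from bench import manip as m
import numpy as np, cv2
from scipy.optimize import least_squares
def pts(c,p,d,k):
    K=k["camera_matrix"]; v,u=np.mgrid[0:480,0:640]
    uv=np.stack([u,v],-1).reshape(-1,1,2).astype(float)
    n=cv2.undistortPoints(uv,K,np.array([k["k1"],0,0,0.])).reshape(480,640,2)
    P=np.dstack([n*d[...,None],d]); return (P-k["t"])@k["R"]
def proj(X,k):
    X=np.atleast_2d(X).astype(float)
    return cv2.projectPoints(X,cv2.Rodrigues(k["R"])[0],np.array(k["t"],float),k["camera_matrix"],np.array([k["k1"],0,0,0.]))[0].reshape(-1,2)
def frame(yaw,pitch=np.radians(35)):
    x=np.array([np.cos(yaw)*np.cos(pitch),np.sin(yaw)*np.cos(pitch),-np.sin(pitch)])
    y=np.array([-np.sin(yaw),np.cos(yaw),0]); return np.column_stack([x,y,np.cross(x,y)])
def torus_fit(P,c0,yaw0):
    def f(a):
        R=frame(a[3],a[4]); q=(P-a[:3])@R
        return np.hypot(q[:,0],np.hypot(q[:,1],q[:,2])-.125)-.023
    return least_squares(f,[*c0,yaw0,np.radians(35)],loss="soft_l1",f_scale=.002)
E
python3 - <<'E'
from h import *
allP=[]
for c in ("top","scene"):
    p,d=m.grab_frame(c);k=m.get_calibration(c)
    np.savez(f"{c}.npz",p=p,d=d)
    P=pts(c,p,d,k); dark=(p.max(2)<75)&(d>0)&(P[...,2]>.03)&(np.linalg.norm(P-[.66,-.095,.16],axis=2)<.17)
    Q=P[dark]; r=torus_fit(Q,[.66,-.095,.16],0); print(c,len(Q),r.x.round(4),np.abs(r.fun).mean())
    allP.append(Q)
r=torus_fit(np.vstack(allP),[.66,-.095,.16],0); print(r.x.round(4),np.abs(r.fun).mean())
p=np.load("top.npz")["p"]; cv2.imwrite("pics/topz.png",cv2.resize(p[140:285,260:405],None,fx=4,fy=4,interpolation=2)[:,:,::-1])
p=np.load("scene.npz")["p"]; cv2.imwrite("pics/scz.png",cv2.resize(p[230:350,250:410],None,fx=5,fy=5,interpolation=2)[:,:,::-1])
E
```

```text
top 3642 [ 0.6558 -0.0951  0.1597 -0.1201  0.6104] 0.003574981355274522
scene 4397 [ 0.6556 -0.0935  0.1598 -0.1204  0.6111] 0.0073351159419765815
[ 0.6557 -0.0941  0.1597 -0.1205  0.6104] 0.0056524677534517944
```

View pics/topz.png

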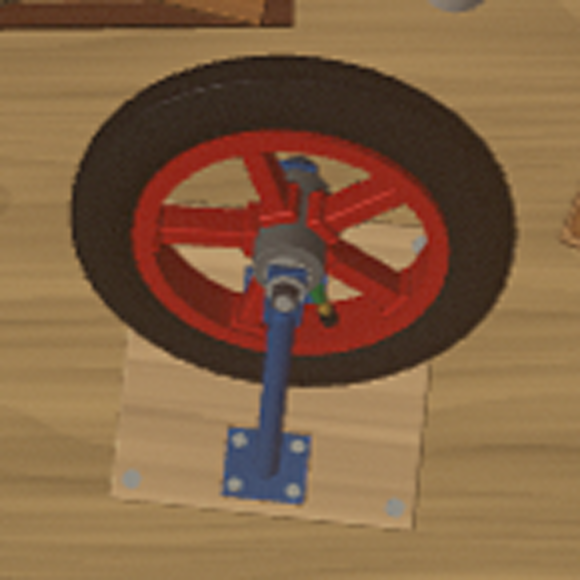

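View pics/scz.png

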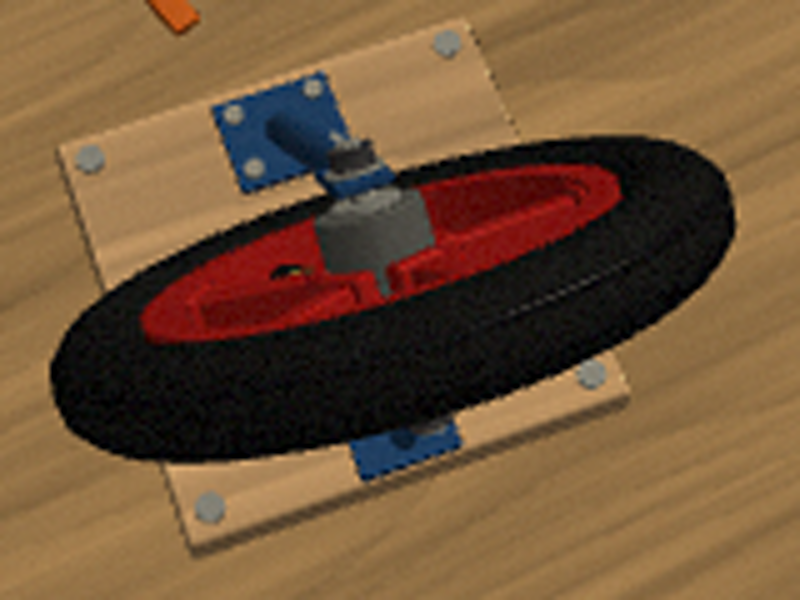

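```bash
cat >> h.py <<'E'
C=np.array([.6557,-.0945,.1600]); F=frame(-.1203)
def wp(x,th,r): # th clockwise from top (deg) seen from robot
    a=np.radians(th); return C+F@np.array([x,-r*np.sin(a),r*np.cos(a)])
def fitq(p,k,qs=np.arange(0,360,.5),dbg=False):
    p=p.astype(float); red=(p[...,0]-np.maximum(p[...,1],p[...,2]))/255
    red=cv2.GaussianBlur(red,(0,0),.8).astype(np.float32)
    def samp(X):
        u=proj(X,k).astype(np.float32); return cv2.remap(red,u[:,0].reshape(1,-1),u[:,1].reshape(1,-1),cv2.INTER_LINEAR)[0]
    # unwrap: redness vs angle on the spoke front face plane
    th=np.arange(0,360,.5); rr=np.arange(.04,.086,.003)
    U=np.stack([samp(np.array([wp(-.012,t,r) for t in th])) for r in rr])  # r x th
    return th,rr,U
def spoke_score(th,rr,U):
    best=[]
    for ph in np.arange(0,72,.25):
        s=0
        for i,r in enumerate(rr):
            w=np.degrees(.008/r)
            dd=(th-ph+36)%72-36
            s+=U[i][np.abs(dd)<w].mean()-U[i][(np.abs(dd)>w)&(np.abs(dd)<w+8)].mean()
        best.append(s)
    j=int(np.argmax(best)); return np.arange(0,72,.25)[j],best[j]/len(rr)
def axR(th,flip=False):
    a=np.radians(th); rad=F@np.array([0,-np.sin(a),np.cos(a)]); x=F[:,0]
    z=rad if not flip else -rad
    return np.column_stack([x,np.cross(z,x),z])
E
python3 - <<'E'
from h import *
for c in ("top","scene"):
    k=m.get_calibration(c); p=np.load(c+".npz")["p"]
    th,rr,U=fitq(p,k); print(c,spoke_score(th,rr,U))
    cv2.imwrite(f"pics/U_{c}.png",cv2.resize((np.clip(U,0,1)*255).astype(np.uint8),None,fx=1,fy=8))
k=m.get_calibration("top"); 
for r,t in ((.0735,149),(.0735,140),(.0735,155),(.055,149)): print(r,t,proj(wp(0,t,r),k))
print(proj(C,k), proj(wp(-.065,0,0),k))
for fl in (0,1):
  for t in range(-120,121,20):
    print(fl,t,[None if (q:=m.inverse_kinematics(wp(x,t,.061),axR(t,fl))) is None else q.round(2).tolist() for x in (-.1,.01)])
E
```

```text
top (np.float64(51.75), np.float32(0.11428352))
scene (np.float64(17.25), np.float32(0.01677279))
0.0735 149 [[344.36730558 214.87963623]]
0.0735 140 [[348.02436841 213.62470979]]
0.0735 155 [[341.77776007 215.48498917]]
0.055 149 [[341.4233827  210.63620212]]
[[332.38636012 197.61056466]] [[330.46805158 215.89060005]]
0 -120 [[-0.15, 0.27, 2.27, 3.08, 0.36, -0.48], [-0.14, 0.53, 2.08, 3.1, 0.43, -0.5]]
0 -100 [[-0.12, 0.25, 2.23, 3.13, 0.3, -0.17], [-0.12, 0.51, 2.04, 3.13, 0.37, -0.17]]
0 -80 [[-0.12, 0.23, 2.19, 3.13, 0.24, 0.19], [-0.12, 0.49, 2.01, 3.13, 0.31, 0.18]]
0 -60 [[-0.14, 0.21, 2.15, 3.04, 0.18, 0.61], [-0.14, 0.47, 1.98, 3.08, 0.26, 0.57]]
0 -40 [[-0.18, 0.2, 2.12, 2.82, 0.15, 1.16], [-0.17, 0.46, 1.95, 2.97, 0.23, 1.01]]
0 -20 [[-0.22, 0.19, 2.1, 2.49, 0.14, 1.81], [-0.2, 0.45, 1.93, 2.8, 0.21, 1.51]]
0 0 [[-0.28, 0.19, 2.1, 2.23, 0.16, 2.39], [-0.25, 0.45, 1.92, 2.63, 0.21, 2.0]]
0 20 [[-0.33, 0.19, 2.1, 2.11, 0.2, 2.82], [-0.29, 0.45, 1.93, 2.5, 0.23, 2.45]]
0 40 [None, [-0.33, 0.46, 1.94, 2.45, 0.27, 2.82]]
0 60 [[-0.42, 0.22, 2.14, 2.14, 0.29, -2.86], None]
0 80 
[... 519 characters left out ...]
.46, 1.95, 2.97, 0.23, -2.13]]
1 -20 [[-0.22, 0.19, 2.1, 2.49, 0.14, -1.33], [-0.2, 0.45, 1.93, 2.8, 0.21, -1.63]]
1 0 [[-0.28, 0.19, 2.1, 2.23, 0.16, -0.76], [-0.25, 0.45, 1.92, 2.63, 0.21, -1.14]]
1 20 [[-0.33, 0.19, 2.1, 2.11, 0.2, -0.32], [-0.29, 0.45, 1.93, 2.5, 0.23, -0.69]]
1 40 [[-0.38, 0.2, 2.12, 2.1, 0.24, 0.01], [-0.33, 0.46, 1.94, 2.45, 0.27, -0.32]]
1 60 [[-0.42, 0.22, 2.14, 2.14, 0.29, 0.28], [-0.36, 0.47, 1.97, 2.45, 0.31, -0.0]]
1 80 [[-0.44, 0.24, 2.18, 2.22, 0.34, 0.52], [-0.38, 0.49, 2.0, 2.5, 0.36, 0.29]]
1 100 [[-0.46, 0.26, 2.22, 2.33, 0.38, 0.76], [-0.39, 0.51, 2.03, 2.56, 0.41, 0.56]]
1 120 [[-0.45, 0.28, 2.26, 2.44, 0.42, 0.99], [-0.38, 0.54, 2.07, 2.64, 0.45, 0.83]]
```

View pics/U_top.png

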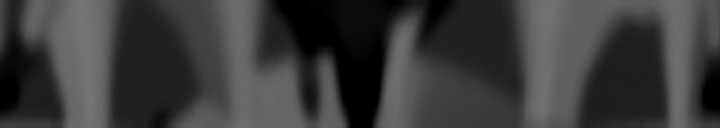

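Run:
```python
from h import *
t0=m.current_time()
m.set_gripper(0.0,20); t1=m.current_time()
m.move_ptp(wp(-.16,-10,.061),axR(-10)); t2=m.current_time()
k=m.get_calibration("wrist"); p,d=m.grab_frame("wrist"); np.savez("w1.npz",p=p,d=d,**{a:k[a] for a in("R","t")})
cv2.imwrite("pics/w1.png",p[:,:,::-1])
th,rr,U=fitq(p,k); print(spoke_score(th,rr,U)); cv2.imwrite("pics/U_w1.png",cv2.resize((np.clip(U,0,1)*255).astype(np.uint8),None,fx=1,fy=8))
P=pts("wrist",p,d,k); dark=(p.max(2)<75)&(d>0)&(P[...,2]>.03)&(np.linalg.norm(P-C,axis=2)<.16)&(np.abs((P-C)@F[:,0])<.03)
r=torus_fit(P[dark],C,-.12); print(dark.sum(),r.x.round(4),np.abs(r.fun).mean())
print(m.look_for("wrist","valve_mid")[:1],m.look_for("wrist","axle")[:1],t0,t1,t2,m.current_time(),m.current_ee_pos(),wp(-.16,-10,.061),m.current_force())
```

```text
(np.float64(50.5), np.float32(0.44510922))
32130 [ 0.6557 -0.0935  0.1605 -0.1181  0.611 ] 0.0006284810164495828
[{'at': [0.6104, -0.1162, 0.1078], 'confidence': 0.7}] [{'at': [0.6349, -0.0897, 0.1673], 'confidence': 0.89}] 1.0 1.7667 4.15 4.3 [ 0.56113401 -0.07266226  0.30101569] [ 0.56106171 -0.07239012  0.30098137] [-0.06943247  0.81663285  0.16069895]
```

View pics/w1.png

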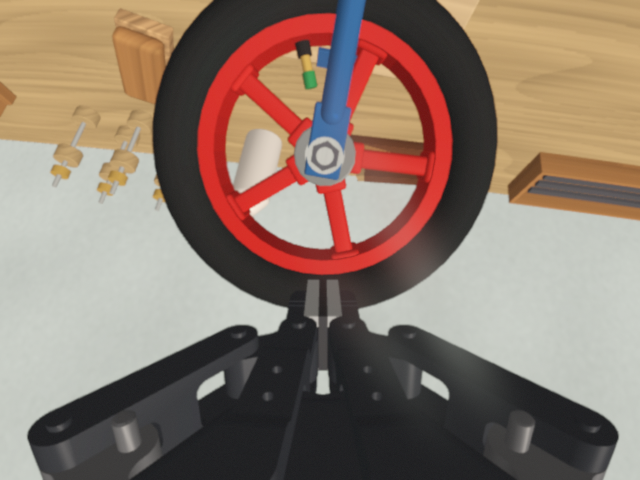

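View pics/U_w1.png

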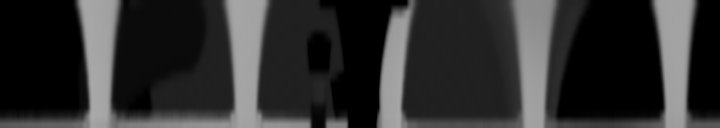

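```bash
sed -i 's/^C=.*/C=np.array([.6557,-.0938,.1603]); F=frame(-.119)/' h.py
cat >> h.py <<'E'
R0=.061
def arc(a,b,x=.010,step=10,v=.05,lim=15):
    n=max(1,int(np.ceil(abs(b-a)/step)))
    for t in np.linspace(a,b,n+1)[1:]:
        m.move_l(wp(x,t,R0),axR(t),max_speed=v)
        f=m.current_force(); fa=F.T@f; print(round(float(t),1),fa.round(1),round(m.current_time(),2))
        if np.linalg.norm(f)>lim: print("STOP force"); return t
    return b
def look(n):
    k=m.get_calibration("wrist"); p,d=m.grab_frame("wrist"); cv2.imwrite(f"pics/{n}.png",p[:,:,::-1])
    th,rr,U=fitq(p,k); s=spoke_score(th,rr,U); print(n,s); return s[0]
E
python3 - <<'E'
from h import *
m.move_l(wp(-.05,14,R0),axR(14),max_speed=.12)
look("w2")
m.move_l(wp(.010,14,R0),None,max_speed=.06); print(F.T@m.current_force(),m.current_time())
e=arc(14,-16); k=look("w3")
E
```

```text
w2 (np.float64(50.5), np.float32(0.41695234))
[ 0.46036372 -0.52741984 -0.55903221] 6.6417
4.0 [ 0.  -0.3  0. ] 7.01
-6.0 [-0.4 -0.2  0. ] 7.38
-16.0 [-0.3  0.  -0.3] 7.74
w3 (np.float64(34.0), np.float32(0.32260785))
```

View pics/w3.png

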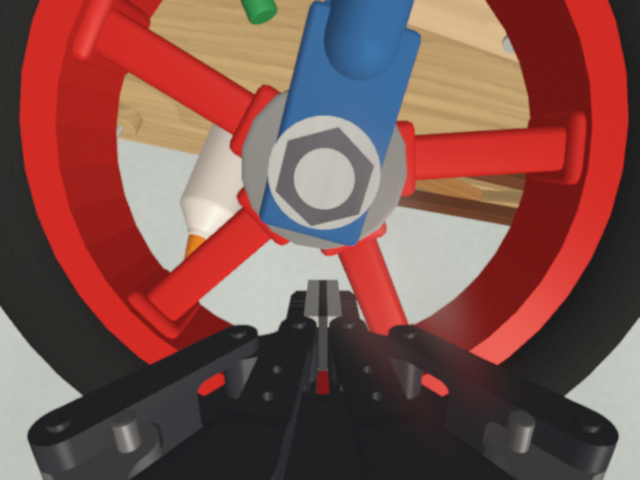

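The fingertips are in the gap, with the pushed spoke against their right side at about (370, 280). The wheel has turned 16.5°, so the push works. I'll continue this stroke.

Run:
```python
from h import *
e=arc(-16,-84); look("w4")
arc(-84,-79)
m.move_l(wp(-.06,-79,R0),None,max_speed=.1); look("w5"); print(m.current_time())
```

```text
-25.7 [-0.5 -0.3  0.7] 8.15
-35.4 [ 0.5  0.7 -0.8] 8.51
-45.1 [-0.3  0.7  1.4] 8.87
-54.9 [ 0.4 -0.3 -0.5] 9.22
-64.6 [ 0.2  0.6 -0.7] 9.58
-74.3 [0.3 0.3 0.5] 9.94
-84.0 [-0.5  0.4 -0.3] 10.3
w4 (np.float64(37.5), np.float32(0.2484063))
-79.0 [-0.4  0.7  0.6] 10.61
w5 (np.float64(37.5), np.float32(0.3180405))
11.5083
```

View pics/w5.png

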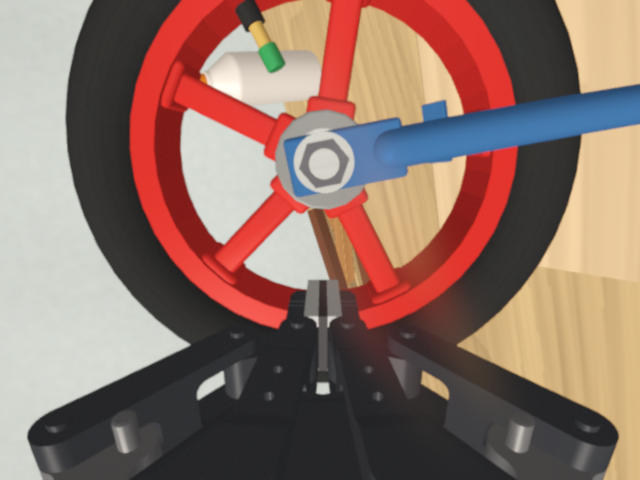

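The wheel is at q≈73.5°, with the valve at the picture's upper left (262, 40), and the fingers are out. The second stroke goes on the next spoke, at -34.5°.

Run:
```python
from h import *
for t in (-52,-25,2): m.move_l(wp(-.06,t,R0),axR(t),max_speed=.08)
print("pre",look("w6"))
m.move_l(wp(.010,2,R0),None,max_speed=.06); look("w7")
e=arc(2,-82); look("w8"); print(m.current_time())
arc(-82,-76)
m.move_l(wp(-.09,-76,R0),None,max_speed=.1); look("w9"); print(m.current_time())
```

```text
w6 (np.float64(37.5), np.float32(0.32732248))
pre 37.5
w7 (np.float64(37.5), np.float32(0.33165526))
-7.3 [-0.1 -0.  -1.3] 15.41
-16.7 [-0.7 -0.2 -0.2] 15.76
-26.0 [-1.3 -0.6  0.7] 16.11
-35.3 [ 0.1 -0.3 -0. ] 16.46
-44.7 [-0.1  0.8 -0.5] 16.81
-54.0 [0.6 0.2 0.8] 17.16
-63.3 [-0.2  0.1 -0.4] 17.51
-72.7 [ 0.4  0.8 -0.4] 17.86
-82.0 [ 0.1 -0.3  0.4] 18.21
w8 (np.float64(39.5), np.float32(0.24228804))
18.2583
-76.0 [ 0.3  0.6 -0. ] 18.53
w9 (np.float64(39.5), np.float32(0.31869835))
19.7333
```

View pics/w9.png

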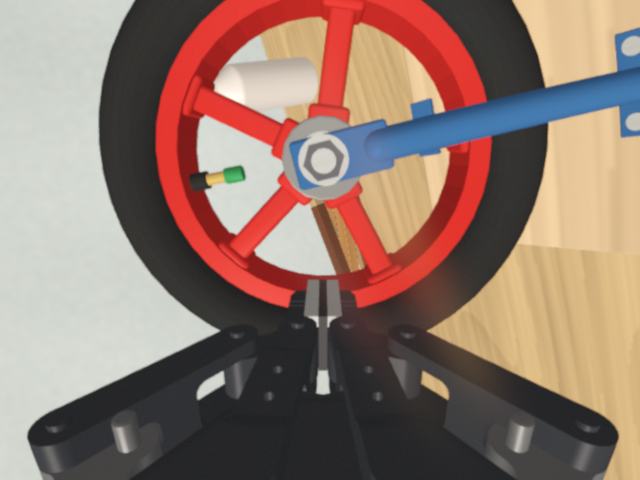

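Run:
```python
from h import *
m.move_l(wp(.010,-76,R0),None,max_speed=.06)
arc(-76,-82); arc(-82,-85.6,v=.03); a=look("w10")
```

```text
-82.0 [ 0.2 -0.4 -0.7] 21.82
-85.6 [-0.5  0.4  3.3] 22.1
w10 (np.float64(37.0), np.float32(0.2542268))
```

Run:
```python
from h import *
arc(-85.6,-86.7,v=.02); a=look("w11")
arc(-86.7,-78)
m.move_l(wp(-.09,-78,R0),None,max_speed=.1)
m.move_l(wp(-.17,-60,.05),axR(-30),max_speed=.1)
k=m.get_calibration("wrist"); p,d=m.grab_frame("wrist"); cv2.imwrite("pics/w12.png",p[:,:,::-1])
import h
print(spoke_score(*fitq(p,k)))
P=pts("w",p,d,k); X=(P-C)@F
dark=(p.max(2)<75)&(d>0)&(np.linalg.norm(P-C,axis=2)<.16)&(np.abs(X[...,0])<.03)
r=torus_fit(P[dark],C,-.12); print(r.x.round(4),np.abs(r.fun).mean())
h.C=r.x[:3];h.F=frame(r.x[3],r.x[4]); print("refit",spoke_score(*fitq(p,k)))
X=(P-h.C)@h.F; I=p.astype(int)
g=(I[...,1]>I[...,0]+30)&(I[...,1]>I[...,2]+30)&(d>0)&(np.abs(X[...,0])<.02)
x=X[g].mean(0); print("green",g.sum(),x.round(4),np.degrees(np.arctan2(-x[1],x[2])))
print(m.look_for("wrist","valve_mid")[:1], wp(0,0,.0735)); print(m.current_time())
```

```text
-86.7 [-0.8  0.5  4.5] 22.4
w11 (np.float64(36.0), np.float32(0.2575986))
-78.0 [-0.   0.4  0.1] 22.78
(np.float64(35.5), np.float32(0.29474875))
[ 0.6556 -0.0935  0.1603 -0.1181  0.611 ] 0.0005984932173990505
refit (np.float64(36.0), np.float32(0.29721907))
green 142 [-0.0043  0.0005  0.0606] -0.4841047142691172
[{'at': [0.6906, -0.0929, 0.2242], 'confidence': 0.87}] [ 0.6974306  -0.0984541   0.22051335]
25.65
```

View pics/w12.png

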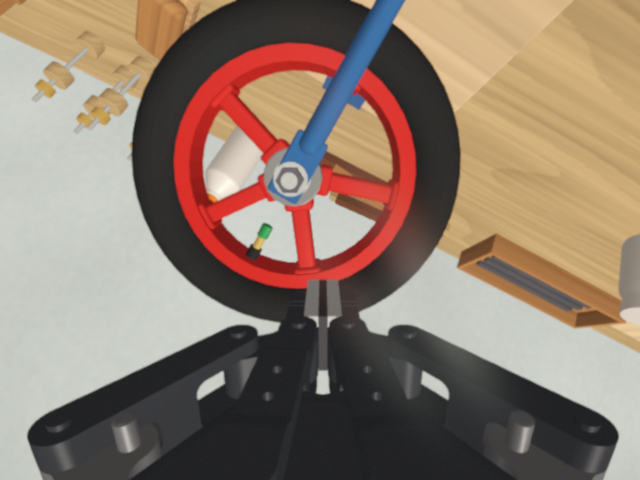

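Run:
```python
from h import *
m.move_l(wp(-.22,-60,.05),None,max_speed=.1)
p,d=m.grab_frame("scene"); cv2.imwrite("pics/s_end.png",p[:,:,::-1])
p,d=m.grab_frame("top"); cv2.imwrite("pics/t_end.png",p[100:400,150:550,::-1])
print(spoke_score(*fitq(p,m.get_calibration("top"))), look("w13"), m.look_for("top","valve_mid")[:1])
print(m.current_time(),m.current_joint_vel().round(3))
```

```text
Traceback (most recent call last):
bench.Unreachable: the arm cannot follow that straight line within its joint ranges
```

The arm can't back off any farther on that line, but it is already about 170 mm clear, so I'll check from here.

Run:
```python
from h import *
p,d=m.grab_frame("scene"); cv2.imwrite("pics/s_end.png",p[:,:,::-1])
p,d=m.grab_frame("top"); cv2.imwrite("pics/t_end.png",p[100:400,150:550,::-1])
print(m.look_for("top","valve_mid")[:1], look("w13"))
print(m.current_time(),m.current_joint_vel().round(3))
```

```text
w13 (np.float64(35.5), np.float32(0.2949652))
[] 35.5
25.85 [-0.001 -0.002 -0.001 -0.001 -0.001  0.002]
```

View pics/t_end.png

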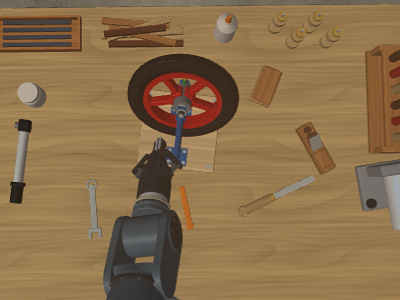

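View pics/s_end.png

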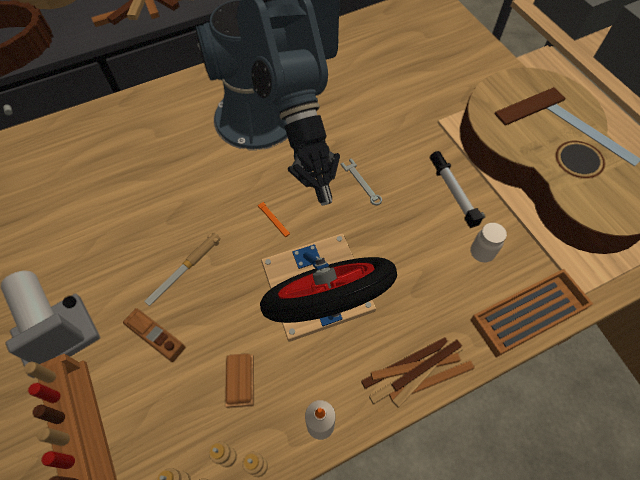

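The top picture shows the valve straight above the hub, at about (185, 80). The tools are where they were, and the gripper is well clear of the wheel.

```bash
python3 -c "
from bench import manip as m
m.sign_off(); print(m.current_time())"
```

```text
the job is handed in; nothing more can be done
the job is handed in; nothing more can be done
```

The valve is at the top of the wheel, within about half a degree, and the wheel is standing still. I handed the job in at about 26 s.

- **What I did:** The wheel started at about 158.5°. With the gripper shut, I pushed two neighbouring spokes counter-clockwise, 85° and then 70°. I took the fingers fully out between them, then went back to the second spoke for the last 3.5°. The force readings, taken between short moves, never went above 5 N.
- **Last checks:**
    - The spoke fit from the wrist camera gave -0.5°, or 0.0° after refitting the wheel's position.
    - The valve's green cap measured -0.5°.
    - The tools look unmoved in the top and scene pictures, and the gripper was clear of everything.
- **Checks that failed or disagreed:**
    - The network did not find the valve in the final top picture, though I could see it there straight above the hub.
    - Its wrist-camera reading of the valve was about 9 mm from where the valve should be. About 5 mm of that was sideways (some 4° of wheel angle), so I relied on the spoke fit and the green cap.
    - A last move to back the arm off further was refused as unreachable. It had no effect, because the gripper was already about 170 mm clear of the wheel.

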